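Put the sharpening stone away and prove the lid's catch

TASK

Put the sharpening stone away: take it out of its holder and lay it flat, same side up, on the floor of the channel in the wooden case, then shut the lid and press it down until the catch takes. Check the catch by tugging the steel lift bar on the lid straight up almost to the end of its sprung travel and holding it there for half a second; if the lid gives, press it down again harder and repeat the tug. Leave the lid fully shut on its catch, and do not disturb the other tools on the bench.

Things in the scene. Friction and masses are not known exactly. Their poses are not given: they have to be found in the camera images.
- stone_center (a point): Centre (half-way up) of the grey sharpening stone, a loose block 64 x 40 x 30 mm, about 0.18 kg, that starts flat in the holder. Its x axis runs along the 64 mm length, y along the 40 mm width, z up.
- stone_holder: Low holder fixed to the bench: a dark steel bar 130 x 38 x 14 mm. Origin at the centre of its underside, x along the bar. The stone lies on it lengthwise between two wooden stops 68 mm apart and as high as its top (44 mm above the bench), which hide its ends: here it can be gripped only across its 40 mm width (holder y).
- stone_case: Wooden case fixed to the bench, 130 (x) by 190 (y) by 46 mm high without its lid. Origin at the centre of its underside; -x is its front, the lid is hinged along the top of its +x side.
- channel_floor (a point): Centre of the floor of the case's open channel, 12 mm above the bench. The channel is 46 mm wide (case x), 150 mm long (case y), 34 mm deep. The stone fits only lengthwise, with finger room only at its two ends: so set it down on the bench first and grip it again across its 64 mm length.
- lid_hinge (a point): Point on the lid's hinge line, at the middle of the top back edge of the case (65 mm behind its centre, 46 mm above the bench). The hinge line runs along the case's y.
- lid_front_edge (a point): Middle of the lid's free edge, half-way through its thickness. The lid is a wooden board 130 mm from hinge to edge, 190 mm along the hinge, 14 mm thick. Its axes: z out of the outer face, -x from hinge to edge.
- lid (a joint): Lid angle, rad: 0 shut, 1.57 upright, 1.95 stop. Starts open at 1.6 to 1.8. A stiff hinge holds it above about 1.0; lower it sinks slowly, onto a spring catch hidden in the front wall, staying ajar at 0.04 to 0.08 and lifting at about 3 N. Pressing the lift bar with 8 to 13 N (differs by start) snaps it to under 0.01; it then cannot be reopened, so the stone goes in first.
- pull_grip (a point): Middle of the steel lift bar on the lid's outer face: 70 mm long along the hinge direction, 12 x 12 mm, 100 mm from the hinge line, its middle 23 mm out from the face (83 mm above the bench when shut), on two posts 48 mm apart. Can be pinched from above across its 12 mm, and pressed down on; it tilts with the lid, so while pinched it may need up to 24 N.
- pull (a joint): How far the lift bar is drawn out of the lid, m: 0 in, 0.006 fully drawn. A spring of 3 N, rising to 9 N when fully drawn, pulls it back. 0.0045 (about 7.5 N) or more while the lid stays shut proves the catch.
- marking_gauge: Bystander, to be left alone: wooden marking gauge.
- glue_bottle: Bystander, to be left alone: glue bottle with a red cap.
- try_square: Bystander, to be left alone: try square.
- driver_yellow: Bystander, to be left alone: screwdriver with a yellow handle.
- folding_rule: Bystander, to be left alone: folded yellow rule.
- offcut_5: Bystander, to be left alone: small wood offcut.
- sand_block_1: Bystander, to be left alone: red sanding block.
- dog_2: Bystander, to be left alone: short round hardwood bench dog.
Mind the look-alikes: they are no part of the job. Leave any blue look-alike of the part that bears stone_center alone.

How it is judged:
By the outcome, as a careful person would: the job done as asked, in the order asked, and still so for the second after the job is handed in, with the robot touching nothing.
It also fails if it takes over 72 s, if anything falls off the work surface, if the arm or the gripper's body presses on something with over 40 N, if the wrist force passes 120 N, or if a joint passes its speed limit or range.

ROBOT

A 6-joint arm with a two-finger parallel gripper is mounted at the origin on a cart in front of the work surface, level with it; the furniture and walls round the work are solid. World frame = base frame: x ahead of the robot, y to its left, z up, the work surface at z = 0. Lengths are in mm, angles in rad, forces in N, time in s.
With the tool pointing down it reaches from about 350 to 875 mm from the base axis. Payload 4.2 kg.
Tool frame: the origin (TCP) lies midway between the tips of the shut fingers; the grasp point (between the pads) lies 19 mm behind it; y points along the fingers, x is the direction in which the jaws open and shut, and the axes are right-handed (so a half turn about y gives the same grasp; the last joint's range is limited). The gripper opens to 85 mm and grips with 20 to 120 N. Pads are 22 mm wide; open, the fingers measure 114 mm over their backs; the gripper's body (76 mm by 85 mm) begins 54 mm behind the grasp point. The pads swing forward as they close: fully open they stand 13 mm farther back than shut.
Start: joints at [1.478, 0.385, 0.008, 0, -1.194, -0.259], TCP at [215.335, 586.711, 231.312] pointing down, gripper open.
Joint ranges: [-3.14, 3.14], [-1.21, 2.06], [-1.07, 1.41], [-3.16, 2.05], [-2.99, -0.16], [-3.1, 3.1]. Speed limits (rad/s): [2.79, 2.79, 3.14, 3.14, 3.14, 3.14].

INTERFACE

Orientations are given as a unit quaternion [x, y, z, w].
In Python, from bench import read_state, get_image, job_done gives the robot as it stands.
- The arm moves only by the tool play_rows, never from a script. Its argument "series" is a list of rows, each a list of 7 numbers: the shift along the tool's x, y, z in m, then the turn, a rotation vector about the tool's x, y, z in rad, then the finger opening in m, from 0 to 0.0854. In form: [[x, y, z, wx, wy, wz, claw], ...]. A call has 1 to 10 rows; each row shifts and turns the pose as measured when the row begins, along the tool's axes as they then stand; what a row does not reach is not made up. A row lasts 1/10 s, in which the tool goes at most 50 mm and 8.59 degrees, less where a joint would pass 70% of its speed; a pose out of reach is approached as far as the arm can. A call with a gripper value outside its range is refused whole. The fingers move at their own pace and stop on an object; the grip force is fixed at half the most. Time passes only in rows, so rows that do not move let the fingers close. It gives the time, the measured TCP pose, the force and the opening at its end, in the units of the state.
- read_state(): the state, without advancing time (a new reading comes with each control period).
- get_image(name): name is "scene" or "top"; returns a dict with "color" (420x560x3 uint8, red, green, blue), "intrinsics" (3x3 intrinsics, pixels), "D" ([k1, k2, p1, p2, k3] as OpenCV has them; the pictures are not rectified), "origin" and "orientation" of the camera in the world. Camera axes: x right, y down, z forward; pixel columns grow to the right and rows downward; lengths in mm; the calibration is good to about 2 mm. A picture is of the moment at which its call begins. There is no depth.
- job_done(): hands the job in, once; it reports no verdict.
The state is a dict: "clock": time; "joints": joint angles; "joint_vel": joint speeds; "joint_efforts": joint torques, N m; "position": TCP position; "ee_rot": TCP orientation; "contact_force": force on the tool from outside, world axes, zero at the start; "wrist_torque": the same for the moment, N m; "gripper_width": finger opening in mm.
Only numpy, scipy, OpenCV 4.12 (cv2) and the standard library are available. Lean on these libraries where they do the work, as an engineer would, in place of code of your own. Each camera call takes 0.05 s, during which the arm holds its last target. There are 200 camera calls.

## Working session

There is one attempt and no reset: what is moved stays moved. The work goes in short steps, Python scripts to look and compute and a tool call to move; the robot and the scene stay as the last step left them, time stands still between calls to the robot, and variables do not carry over. Pictures are saved under pics/ and viewed, about 8 in all and at most 12, crops included, and the job is handed in when it is done.

Besides the shell and the picture viewer there is one more tool, called after "Emit:" by a JSON object that holds its "api" and its "payload". play_rows: Moves the arm, as the interface text tells. Its arguments: {"type":"object","properties":{"series":{"type":"array","items":{"type":"array","items":{"type":"number"}}}},"required":["series"]}

```bash
mkdir -p pics; ls
python3 - <<'E'
from bench import *
import cv2,numpy as np,pickle
s=read_state(); print(s)
d={}
for n in("scene","top"):
    i=get_image(n); d[n]=i
    cv2.imwrite(f"pics/{n}0.png",i["color"][:,:,::-1]); print(n,i["intrinsics"],i["D"],i["origin"],i["orientation"])
pickle.dump(d,open("d0.pkl","wb"))
E
```

```text
pics
{'clock': 0.0, 'joints': array([ 1.47759988e+00,  3.85549224e-01,  6.62290509e-03, -4.64944967e-04,
       -1.19399229e+00, -2.58604134e-01]), 'joint_vel': array([ 6.03006176e-04, -8.64959660e-05,  2.44274872e-04, -1.45237703e-03,
       -6.11661955e-04, -7.82324663e-04]), 'joint_efforts': array([-2.67365440e-04, -3.92283010e+01,  1.88397700e+01,  4.18614015e+00,
       -4.65971432e-03, -2.65374815e-06]), 'position': array([215.15593478, 586.18115534, 230.22991507]), 'ee_rot': array([ 0.40533895, -0.57934253,  0.58029022, -0.40413591]), 'contact_force': array([0.24232906, 0.146302  , 0.06515453]), 'wrist_torque': array([-0.02312424, -0.0368602 , -0.00596613]), 'gripper_width': 85.31946984193154}
scene [[525.61936775   0.         272.69141635]
 [  0.         525.61936775 211.71344342]
 [  0.           0.           1.        ]] [-0.12770438  0.          0.          0.          0.        ] [  -77.62061336 -1209.82191903   918.43722892] [ 0.83847979 -0.23071344  0.11681794 -0.47966291]
top [[447.19192714   0.         288.98258575]
 [  0.         447.19192714 205.43818996]
 [  0.           0.           1.        ]] [0.00244252 0.         0.         0.         0.        ] [ 313.79605659   25.55630515 1429.24721305] [ 0.70618253 -0.70155367  0.07153433 -0.06333653]
```

View pics/scene0.png

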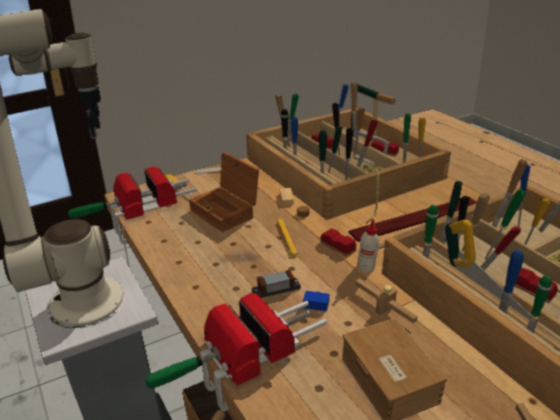

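View pics/top0.png

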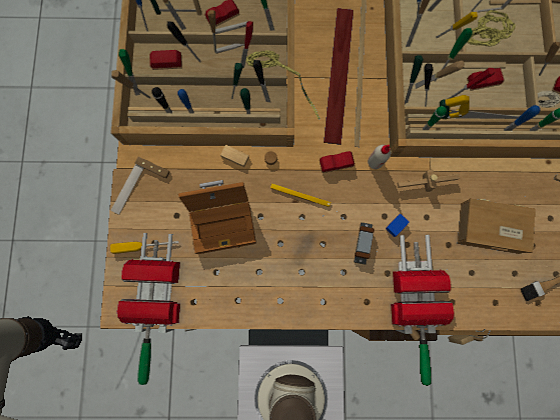

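The stone in its holder is at about (365,243) in top, the case at (222,232) with its lid open, and the blue look-alike at (398,225). Next, enlarged crops.

```bash
cat > h.py <<'E'
import cv2,numpy as np,pickle
from scipy.spatial.transform import Rotation as R
def ray(im,uv):
    p=cv2.undistortPoints(np.array([[uv]],float),im["intrinsics"],np.array(im["D"],float))[0,0]
    return np.array(im["origin"]),R.from_quat(im["orientation"]).apply([p[0],p[1],1])
def onz(im,uv,z):
    o,d=ray(im,uv); return o+d*(z-o[2])/d[2]
def tri(ims,uvs):
    A=np.zeros((3,3));b=np.zeros(3)
    rs=[ray(i,u) for i,u in zip(ims,uvs)]
    for o,d in rs:
        d=d/np.linalg.norm(d);P=np.eye(3)-np.outer(d,d);A+=P;b+=P@o
    x=np.linalg.solve(A,b)
    return x,[np.linalg.norm(np.cross(x-o,d/np.linalg.norm(d))) for o,d in rs]
def proj(im,X):
    r=R.from_quat(im["orientation"]).inv()
    return cv2.projectPoints(r.apply(np.atleast_2d(X)-im["origin"]),np.zeros(3),np.zeros(3),im["intrinsics"],np.array(im["D"],float))[0][:,0]
E
python3 - <<'E'
from h import *
d=pickle.load(open("d0.pkl","rb"))
def c(n,x,y,w,h,s): return cv2.resize(d[n]["color"][y:y+h,x:x+w,::-1],None,fx=s,fy=s,interpolation=cv2.INTER_CUBIC)
a=np.hstack([c("top",170,170,100,100,4),c("top",335,205,80,80,5)])
b=np.hstack([c("scene",180,145,100,100,4)[:200*2],c("scene",245,255,80,80,5)])
cv2.imwrite("pics/c1.png",a);cv2.imwrite("pics/c2.png",b)
E
```

```text
(no output)
```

View pics/c1.png

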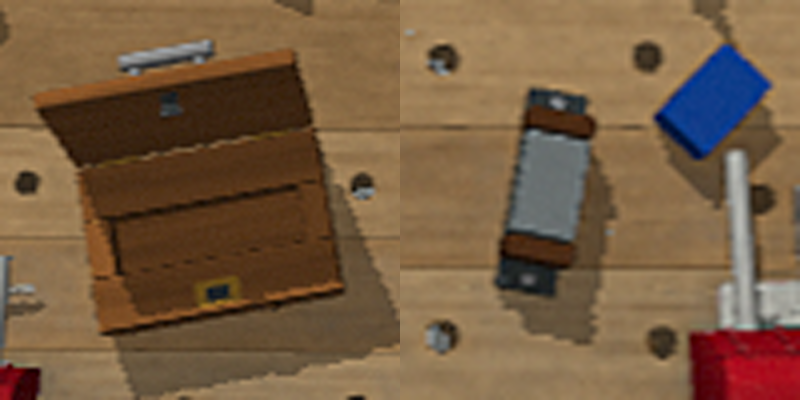

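View pics/c2.png

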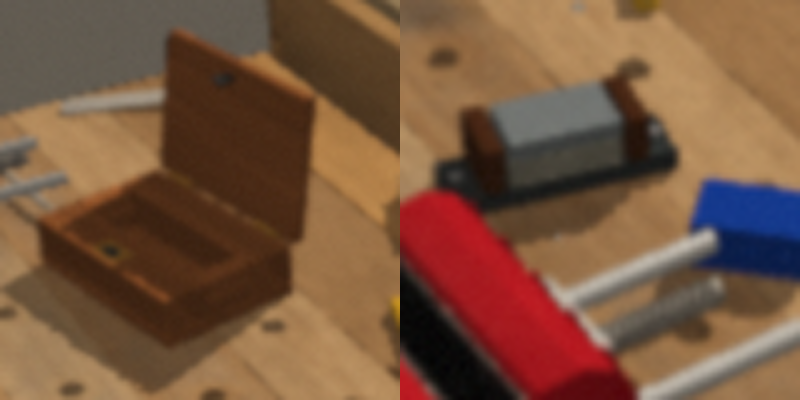

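Run:
```python
from h import *
d=pickle.load(open("d0.pkl","rb")); T=d["top"];S=d["scene"]
def t1(u,v): return ((u+.5)/4+170-.5,(v+.5)/4+170-.5)
def t2(u,v): return ((u-400+.5)/5+335-.5,(v+.5)/5+205-.5)
def s1(u,v): return ((u+.5)/4+180-.5,(v+.5)/4+145-.5)
def s2(u,v): return ((u-400+.5)/5+245-.5,(v+.5)/5+255-.5)
np.set_printoptions(precision=1,suppress=True)
print("stone top corners (top)");P=[onz(T,t2(*c),44) for c in((526,133),(590,138),(575,238),(508,232))];print(np.array(P),np.mean(P,0))
# gray mask
for n,(x,y,w,h) in(("top",(350,215,30,55)),("scene",(255,265,45,35))):
    c=d[n]["color"][y:y+h,x:x+w].astype(int); m=((c.max(2)-c.min(2)<25)&(c.min(2)>90)).astype(np.uint8)
    k=cv2.connectedComponentsWithStats(m); i=1+np.argmax(k[2][1:,4]); print(n,k[2][i],k[3][i]+[x,y], onz(d[n],k[3][i]+[x,y],44))
    if n=="top":
        q=cv2.boxPoints(cv2.minAreaRect(np.argwhere(k[1]==i)[:,::-1].astype(np.float32)))+[x,y]
        print(np.array([onz(T,u,44) for u in q]))
print("stone top scene",np.array([onz(S,s2(*c),44) for c in((490,107),(603,83),(627,127),(508,150))]))
print("bar ends top z14",np.array([onz(T,t2(*c),14) for c in((530,88),(585,95),(553,297),(497,288))]))
print("case: top rim: FL,FR,BR,BL z46",np.array([onz(T,t1(*c),46) for c in((102,325),(341,288),(312,130),(79,167))]))
print("catch plate",onz(T,t1(218,292),46))
print("channel rim FL FR BR BL",np.array([onz(T,t1(*c),46) for c in((118,276),(312,245),(297,187),(105,216))]))
print("scene rim L,F,R,hingeR",np.array([onz(S,s1(*c),46) for c in((40,222),(168,303),(290,252),(160,170))]))
print("scene catch",onz(S,s1(113,251),46))
print("scene channel",np.array([onz(S,s1(*c),46) for c in((127,193),(232,255),(200,275))]))
print("bar ends z?",np.array([onz(T,t1(*c),150) for c in((120,63),(213,46))]))
print("lid free corners tri",tri((T,S),(t1(35,100),s1(172,32)))," R ",tri((T,S),(t1(295,55),s1(314,98))))
```

```text
stone top corners (top)
[[ 501.4 -211.7   44. ]
 [ 498.6 -251.7   44. ]
 [ 436.1 -240.5   44. ]
 [ 439.5 -199.    44. ]] [ 468.9 -225.7   44. ]
top [  7  16  16  22 245] [364.7 241.5] [ 469.3 -226.1   44. ]
[[ 443.6 -199.9   44. ]
 [ 503.2 -213.2   44. ]
 [ 495.5 -252.7   44. ]
 [ 436.  -239.1   44. ]]
scene [  9   7  24  12 185] [275.5 277.3] [ 468.9 -231.5   44. ]
stone top scene [[ 442.1 -208.3   44. ]
 [ 505.  -222.2   44. ]
 [ 495.9 -262.1   44. ]
 [ 432.3 -245.6   44. ]]
bar ends top z14 [[ 534.6 -220.1   14. ]
 [ 530.3 -255.3   14. ]
 [ 401.5 -231.3   14. ]
 [ 406.9 -196.1   14. ]]
case: top rim: FL,FR,BR,BL z46 [[436.5 298.7  46. ]
 [466.3 115.3  46. ]
 [591.  140.6  46. ]
 [560.  322.2  46. ]]
catch plate [462.6 210.3  46. ]
channel rim FL FR BR BL [[474.5 288.   46. ]
 [499.7 138.5  46. ]
 [545.4 151.3  46. ]
 [521.4 300.2  46. ]]
scene rim L,F,R,hingeR [[432.  285.7  46. ]
 [468.9 108.   46. ]
 [588.5 126.6  46. ]
 [558.5 315.3  46. ]]
scene catch [465.1 206.9  46. ]
scene channel [[516.2 292.4  46. ]
 [545.8 147.9  46. ]
 [509.4 133.2  46. ]]
bar ends z? [[619.1 273.6 150. ]
 [632.5 206.  150. ]]
lid free corners tri (array([587.1, 330.3, 166.8]), [np.float64(0.15749794605111725), np.float64(0.15749794605126885)])  R  (array([623.3, 143.1, 170.1]), [np.float64(2.031435200676737), np.float64(2.031435200676891)])
```

```bash
cat >> h.py <<'E'
def st():
    from bench import read_state
    s=read_state(); M=R.from_quat(s["ee_rot"]).as_matrix()
    print("t",round(s["clock"],2),"p",s["position"].round(1),"j",np.round(s["joints"],2),"F",s["contact_force"].round(1),"w",round(s["gripper_width"],1),
      "jawang",round(np.degrees(np.arctan2(M[1,0],M[0,0])),2),"toolz",M[:,2].round(3),"tooly",M[:,1].round(3))
    return s,M
def plan(target,ang,step=40):
    """tilt/yaw error as tool rotvec, and tool-frame shift after that turn"""
    s,M=st(); a=np.radians(ang); x=np.array([np.cos(a),np.sin(a),0]); y=np.array([0,0,-1.])
    G=np.c_[x,y,np.cross(x,y)]
    rv=R.from_matrix(M.T@G).as_rotvec(); n=max(1,int(np.ceil(np.linalg.norm(rv)/.145)))
    sh=G.T@(np.array(target)-s["position"])/1000; k=max(1,int(np.ceil(np.linalg.norm(sh)*1000/step)))
    print("turn",n,"x",np.round(rv/n,4)," shift",k,"x",np.round(sh/k,4),"total",sh.round(4))
E
python3 -c "
from h import *
plan((468.5,-227,120),79);plan((468.5,-227,120),-101)"
```

```text
t 0.1 p [215.2 586.2 230.3] j [ 1.48  0.39  0.01 -0.   -1.19 -0.26] F [ 0.8 -0.8  0.1] w 85.3 jawang -110.17 toolz [ 0.939 -0.345  0.   ] tooly [-0.001 -0.002 -1.   ]
turn 21 x [-1.00e-04  1.42e-01  0.00e+00]  shift 22 x [-0.0341  0.005  -0.0184] total [-0.75    0.1103 -0.4039]
t 0.1 p [215.2 586.2 230.3] j [ 1.48  0.39  0.01 -0.   -1.19 -0.26] F [ 0.8 -0.8  0.1] w 85.3 jawang -110.17 toolz [ 0.939 -0.345  0.   ] tooly [-0.001 -0.002 -1.   ]
turn 2 x [ 0.    -0.08   0.001]  shift 22 x [0.0341 0.005  0.0184] total [0.75   0.1103 0.4039]
```

Emit:
{"api": "play_rows", "payload": {"series": [[0, 0, 0, 0, -0.08, 0, 0.085], [0, 0, 0, 0, -0.08, 0, 0.085], [0.04, 0, 0.0216, 0, 0, 0, 0.085], [0.04, 0, 0.0216, 0, 0, 0, 0.085], [0.04, 0, 0.0216, 0, 0, 0, 0.085], [0.04, 0, 0.0216, 0, 0, 0, 0.085], [0.04, 0, 0.0216, 0, 0, 0, 0.085], [0.04, 0, 0.0216, 0, 0, 0, 0.085], [0.04, 0, 0.0216, 0, 0, 0, 0.085], [0.04, 0, 0.0216, 0, 0, 0, 0.085]]}}

```text
clock: 1.1
position: [326.4, 229.3, 225.6]
ee_rot: [0.458, -0.54, 0.545, -0.45]
contact_force: [0.9, -0.0, -0.3]
gripper_width: 84.7
```

Emit:
{"api": "play_rows", "payload": {"series": [[0.04, 0, 0.0216, 0, 0, 0, 0.085], [0.04, 0, 0.0216, 0, 0, 0, 0.085], [0.04, 0, 0.0216, 0, 0, 0, 0.085], [0.04, 0, 0.0216, 0, 0, 0, 0.085], [0.04, 0, 0.0216, 0, 0, 0, 0.085], [0.04, 0, 0.0216, 0, 0, 0, 0.085], [0.04, 0, 0.0216, 0, 0, 0, 0.085], [0.04, 0, 0.0216, 0, 0, 0, 0.085], [0, 0, 0, 0, 0, 0, 0.085]]}}

```text
clock: 2.0
position: [440.5, -135.8, 228.7]
ee_rot: [0.456, -0.541, 0.545, -0.45]
contact_force: [-0.3, 0.4, -0.5]
gripper_width: 85.0
```

```bash
python3 -c "
from h import *
plan((468.5,-227,120),-101)"
```

```text
t 2.0 p [ 440.5 -135.8  228.7] j [ 0.06  0.1  -0.38  0.01 -1.09  1.32] F [-0.3  0.4 -0.5] w 85.0 jawang -100.35 toolz [ 0.984 -0.18  -0.001] tooly [-0.003 -0.011 -1.   ]
turn 1 x [0.0012 0.0114 0.0113]  shift 4 x [0.021  0.0272 0.0112] total [0.0842 0.1087 0.0449]
```

Emit:
{"api": "play_rows", "payload": {"series": [[0.021, 0.027, 0.011, 0, 0.011, 0.011, 0.085], [0.021, 0.027, 0.011, 0, 0, 0, 0.085], [0.021, 0.027, 0.011, 0, 0, 0, 0.085], [0.021, 0.027, 0.011, 0, 0, 0, 0.085], [0, 0, 0, 0, 0, 0, 0.085]]}}

```text
clock: 2.5
position: [468.6, -229.9, 117.1]
ee_rot: [-0.448, 0.547, -0.546, 0.45]
contact_force: [-0.3, 0.1, 0.5]
gripper_width: 85.1
```

Run:
```python
from h import *
from bench import get_image
plan((468.5,-227,120),-101)
d={n:get_image(n) for n in("top","scene")}; pickle.dump(d,open("d1.pkl","wb"))
def c(n,x,y,w,h,s): return cv2.resize(d[n]["color"][y:y+h,x:x+w,::-1],None,fx=s,fy=s,interpolation=cv2.INTER_CUBIC)
cv2.imwrite("pics/c3.png",np.hstack([c("top",325,190,80,100,5),c("scene",235,205,80,100,5)]))
s,M=st()
p=s["position"]; print(proj(d["top"],p),proj(d["scene"],p), proj(d["scene"],p+M@[43,-13,0]),proj(d["scene"],p+M@[-43,-13,0]),proj(d["top"],p+M@[43,-13,0]),proj(d["top"],p+M@[-43,-13,0]))
```

```text
t 2.5 p [ 468.6 -229.9  117.1] j [-0.15  0.33 -0.4  -0.   -0.84  1.52] F [-0.3  0.1  0.5] w 85.1 jawang -101.15 toolz [ 0.981 -0.193  0.   ] tooly [ 0.001  0.002 -1.   ]
turn 1 x [-0.0002 -0.0025 -0.0023]  shift 1 x [-0.0029 -0.0029 -0.0006] total [-0.0029 -0.0029 -0.0006]
t 2.6 p [ 470.1 -229.1  120.5] j [-0.14  0.32 -0.4  -0.   -0.85  1.52] F [1.1 0.9 0. ] w 85.4 jawang -101.0 toolz [ 0.982 -0.191  0.006] tooly [ 0.006  0.001 -1.   ]
[[370.2971388  238.33687766]] [[274.75512512 253.4905498 ]] [[280.16467919 258.53088512]] [[269.33511386 240.76373273]] [[385.68352881 240.74699742]] [[356.64214254 234.9396187 ]]
```

View pics/c3.png

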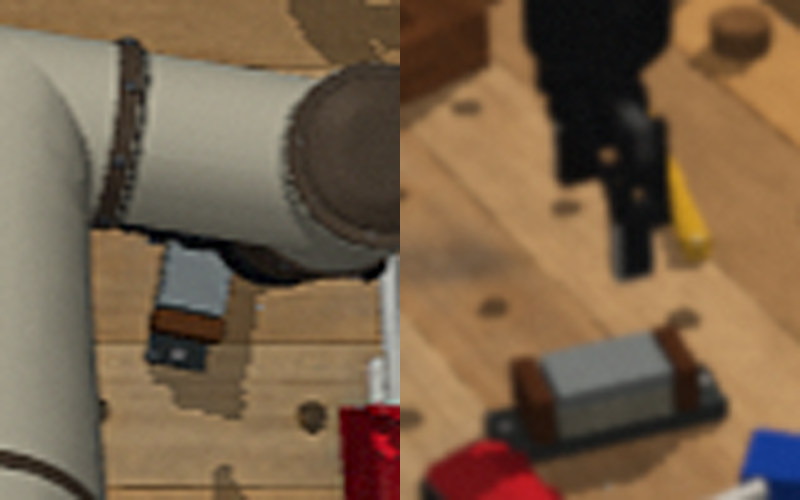

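The scene crop shows the open gripper squarely above the stone, with the front fingertip at about scene (281,260), which matches the prediction to about 1 px. Going down now.

Emit:
{"api": "play_rows", "payload": {"series": [[0, 0.025, 0, 0, 0, 0, 0.085], [0, 0.025, 0, 0, 0, 0, 0.085], [0, 0.025, 0, 0, 0, 0, 0.085], [0, 0.015, 0, 0, 0, 0, 0.085], [0, 0, 0, 0, 0, 0, 0.085], [0, 0, 0, 0, 0, 0, 0.085]]}}

```text
clock: 3.2
position: [478.0, -224.3, 38.7]
ee_rot: [0.446, -0.537, 0.55, -0.459]
contact_force: [0.6, -0.0, 2.1]
gripper_width: 85.2
```

```bash
python3 -c "
from h import *
plan((469,-228,15),-101);st();st()"
```

```text
t 3.2 p [ 478.  -224.3   38.7] j [-0.13  0.44 -0.48 -0.   -0.62  1.52] F [ 0.6 -0.   2.1] w 85.2 jawang -100.43 toolz [ 0.983 -0.181  0.026] tooly [ 0.026 -0.003 -1.   ]
turn 1 x [-0.0264  0.0099 -0.0017]  shift 1 x [ 0.0054  0.0237 -0.0081] total [ 0.0054  0.0237 -0.0081]
t 3.2 p [ 478.  -224.3   38.7] j [-0.13  0.44 -0.48 -0.   -0.62  1.52] F [ 0.6 -0.   2.1] w 85.2 jawang -100.43 toolz [ 0.983 -0.181  0.026] tooly [ 0.026 -0.003 -1.   ]
t 3.2 p [ 478.  -224.3   38.7] j [-0.13  0.44 -0.48 -0.   -0.62  1.52] F [ 0.6 -0.   2.1] w 85.2 jawang -100.43 toolz [ 0.983 -0.181  0.026] tooly [ 0.026 -0.003 -1.   ]
```

Emit:
{"api": "play_rows", "payload": {"series": [[0.005, 0, -0.008, -0.026, 0.01, 0, 0.085], [0, 0, 0, 0, 0, 0, 0.085]]}}

```text
clock: 3.4
position: [470.3, -227.3, 41.5]
ee_rot: [0.449, -0.545, 0.546, -0.451]
contact_force: [0.3, -0.1, -0.5]
gripper_width: 84.8
```

```bash
python3 -c "
from h import *
plan((469,-228,15),-101)"
```

```text
t 3.4 p [ 470.3 -227.3   41.5] j [-0.14  0.44 -0.48 -0.   -0.66  1.52] F [ 0.3 -0.1 -0.5] w 84.8 jawang -100.94 toolz [ 0.982 -0.19   0.003] tooly [ 0.004  0.001 -1.   ]
turn 1 x [-0.0035  0.0011 -0.0018]  shift 1 x [ 0.0009  0.0265 -0.0012] total [ 0.0009  0.0265 -0.0012]
```

Emit:
{"api": "play_rows", "payload": {"series": [[0.001, 0.014, -0.001, -0.003, 0, 0, 0.085], [0, 0.013, 0, 0, 0, 0, 0.085], [0, 0, 0, 0, 0, 0, 0.085]]}}

```text
clock: 3.7
position: [470.4, -228.6, 15.0]
ee_rot: [0.448, -0.545, 0.547, -0.452]
contact_force: [0.4, -0.9, 0.4]
gripper_width: 85.0
```

```bash
python3 -c "
from h import *
plan((469,-228,15),-101)"
```

```text
t 3.7 p [ 470.4 -228.6   15. ] j [-0.14  0.48 -0.5  -0.   -0.59  1.52] F [ 0.4 -0.9  0.4] w 85.0 jawang -100.98 toolz [ 0.982 -0.19   0.005] tooly [ 0.006  0.001 -1.   ]
turn 1 x [-0.0055  0.0004 -0.002 ]  shift 1 x [-0.0004 -0.     -0.0015] total [-0.0004 -0.     -0.0015]
```

Emit:
{"api": "play_rows", "payload": {"series": [[0, 0, -0.001, -0.005, 0, 0, 0.05], [0, 0, 0, 0, 0, 0, 0.03], [0, 0, 0, 0, 0, 0, 0.02], [0, 0, 0, 0, 0, 0, 0.02], [0, 0, 0, 0, 0, 0, 0.02], [0, 0, 0, 0, 0, 0, 0.02], [0, 0, 0, 0, 0, 0, 0.02]]}}

```text
clock: 4.4
position: [469.4, -228.6, 15.1]
ee_rot: [-0.449, 0.546, -0.545, 0.45]
contact_force: [0.1, -0.1, -1.3]
gripper_width: 39.1
```

Emit:
{"api": "play_rows", "payload": {"series": [[0, -0.02, 0, 0, 0, 0, 0.02], [0, -0.025, 0, 0, 0, 0, 0.02], [0, -0.025, 0, 0, 0, 0, 0.02], [0, -0.025, 0, 0, 0, 0, 0.02], [0, 0, 0, 0, 0, 0, 0.02]]}}

```text
clock: 4.9
position: [467.3, -228.4, 110.8]
ee_rot: [-0.45, 0.548, -0.544, 0.449]
contact_force: [0.8, -0.5, -2.8]
gripper_width: 38.9
```

```bash
python3 -c "
from h import *
plan((440,30,100),-101);plan((440,30,100),-170)"
```

```text
t 4.9 p [ 467.3 -228.4  110.8] j [-0.14  0.34 -0.41 -0.   -0.84  1.52] F [ 0.8 -0.5 -2.8] w 38.9 jawang -101.07 toolz [ 0.981 -0.192 -0.006] tooly [-0.006  0.004 -1.   ]
turn 1 x [ 0.0062 -0.0013 -0.0026]  shift 7 x [-0.0355  0.0015 -0.0109] total [-0.2484  0.0108 -0.0761]
t 4.9 p [ 467.3 -228.4  110.8] j [-0.14  0.34 -0.41 -0.   -0.84  1.52] F [ 0.8 -0.5 -2.8] w 38.9 jawang -101.07 toolz [ 0.981 -0.192 -0.006] tooly [-0.006  0.004 -1.   ]
turn 9 x [0.0008 0.1337 0.0002]  shift 7 x [-0.0026  0.0015 -0.037 ] total [-0.018   0.0108 -0.2592]
```

Emit:
{"api": "play_rows", "payload": {"series": [[0, 0, 0, 0, 0.1337, 0, 0.02], [0, 0, 0, 0, 0.1337, 0, 0.02], [0, 0, 0, 0, 0.1337, 0, 0.02], [0, 0, 0, 0, 0.1337, 0, 0.02], [0, 0, 0, 0, 0.1337, 0, 0.02], [0, 0, 0, 0, 0.1337, 0, 0.02], [0, 0, 0, 0, 0.1337, 0, 0.02], [0, 0, 0, 0, 0.1337, 0, 0.02], [0, 0, 0, 0, 0.1337, 0, 0.02], [0, 0, 0, 0, 0, 0, 0.02]]}}

```text
clock: 5.9
position: [457.3, -225.1, 97.0]
ee_rot: [-0.052, 0.711, -0.701, 0.033]
contact_force: [-0.0, 0.5, -1.8]
gripper_width: 39.2
```

Emit:
{"api": "play_rows", "payload": {"series": [[-0.002, 0, -0.037, 0, 0, 0, 0.02], [-0.002, 0, -0.037, 0, 0, 0, 0.02], [-0.002, 0, -0.037, 0, 0, 0, 0.02], [-0.002, 0, -0.037, 0, 0, 0, 0.02], [-0.002, 0, -0.037, 0, 0, 0, 0.02], [-0.002, 0, -0.037, 0, 0, 0, 0.02], [-0.002, 0, -0.037, 0, 0, 0, 0.02], [0, 0, 0, 0, 0, 0, 0.02]]}}

```text
clock: 6.7
position: [434.6, 41.5, 94.4]
ee_rot: [-0.062, 0.711, -0.7, 0.037]
contact_force: [-0.8, -0.2, -2.1]
gripper_width: 39.3
```

```bash
python3 -c "
from h import *
plan((450,30,40),-170)"
```

```text
t 6.7 p [434.6  41.5  94.4] j [ 0.45  0.25 -0.59 -0.04 -0.77 -0.28] F [-0.8 -0.2 -2.1] w 39.3 jawang -172.03 toolz [ 0.138 -0.99  -0.018] tooly [-0.036  0.013 -0.999]
turn 1 x [ 0.0189 -0.0358  0.0338]  shift 2 x [-0.0066  0.0272  0.007 ] total [-0.0131  0.0544  0.014 ]
```

Emit:
{"api": "play_rows", "payload": {"series": [[-0.006, 0.01, 0.006, 0.019, -0.036, 0.034, 0.02], [-0.006, 0.02, 0.006, 0, 0, 0, 0.02], [0, 0.02, 0, 0, 0, 0, 0.02], [0, 0, 0, 0, 0, 0, 0.02], [0, 0, 0, 0, 0, 0, 0.02]]}}

```text
clock: 7.2
position: [447.1, 32.0, 41.2]
ee_rot: [0.068, -0.703, 0.704, -0.068]
contact_force: [0.3, 0.3, -2.4]
gripper_width: 39.3
```

```bash
python3 -c "
from h import *
plan((450,30,10),-170)"
```

```text
t 7.2 p [447.1  32.   41.2] j [ 0.44  0.34 -0.65  0.   -0.58 -0.25] F [ 0.3  0.3 -2.4] w 39.3 jawang -168.97 toolz [ 0.191 -0.982  0.001] tooly [-0.001 -0.001 -1.   ]
turn 1 x [-0.0012  0.0179  0.0012]  shift 1 x [-0.0025  0.0312  0.0024] total [-0.0025  0.0312  0.0024]
```

Emit:
{"api": "play_rows", "payload": {"series": [[0, 0.015, 0, 0, 0.018, 0, 0.02], [0, 0.015, 0, 0, 0, 0, 0.02], [0, 0.007, 0, 0, 0, 0, 0.02], [0, 0, 0, 0, 0, 0, 0.02]]}}

```text
clock: 7.6
position: [449.5, 32.0, 6.2]
ee_rot: [-0.061, 0.704, -0.704, 0.064]
contact_force: [0.0, -0.1, -2.9]
gripper_width: 39.2
```

```bash
python3 -c "
from h import *
plan((450,30,2),-170)"
```

```text
t 7.6 p [449.5  32.    6.2] j [ 0.43  0.41 -0.68  0.   -0.47 -0.26] F [ 0.  -0.1 -2.9] w 39.2 jawang -169.85 toolz [ 0.176 -0.984  0.   ] tooly [ 0.005  0.001 -1.   ]
turn 1 x [-0.0001  0.0026 -0.0049]  shift 1 x [-0.0002  0.0042  0.0021] total [-0.0002  0.0042  0.0021]
```

Emit:
{"api": "play_rows", "payload": {"series": [[0, 0.004, 0, 0, 0, -0.005, 0.02], [0, 0.002, 0, 0, 0, 0, 0.02], [0, 0, 0, 0, 0, 0, 0.02]]}}

```text
clock: 7.9
position: [450.9, 32.5, 1.6]
ee_rot: [-0.062, 0.705, -0.704, 0.064]
contact_force: [-0.7, -0.1, -2.5]
gripper_width: 39.3
```

```bash
python3 -c "
from h import *
plan((450,30,2),-170)"
```

```text
t 7.9 p [450.9  32.5   1.6] j [ 0.43  0.42 -0.68  0.   -0.46 -0.26] F [-0.7 -0.1 -2.5] w 39.3 jawang -169.79 toolz [ 0.177 -0.984 -0.001] tooly [ 0.003  0.001 -1.   ]
turn 1 x [ 0.0006  0.0036 -0.0033]  shift 1 x [ 0.0014 -0.0004  0.0023] total [ 0.0014 -0.0004  0.0023]
```

Not touching yet. Another 1 mm, then release.

Emit:
{"api": "play_rows", "payload": {"series": [[0, 0.001, 0, 0, 0, 0, 0.02], [0, 0.001, 0, 0, 0, 0, 0.02], [0, 0, 0, 0, 0, 0, 0.02]]}}

```text
clock: 8.2
position: [451.5, 32.8, 1.5]
ee_rot: [-0.062, 0.705, -0.704, 0.065]
contact_force: [-0.2, -0.0, -1.4]
gripper_width: 39.1
```

Emit:
{"api": "play_rows", "payload": {"series": [[0, 0, 0, 0, 0, 0, 0.045], [0, 0, 0, 0, 0, 0, 0.06], [0, 0, 0, 0, 0, 0, 0.085], [0, 0, 0, 0, 0, 0, 0.085], [0, -0.02, 0, 0, 0, 0, 0.085], [0, -0.03, 0, 0, 0, 0, 0.085], [0, -0.03, 0, 0, 0, 0, 0.085], [0, 0, 0, 0, 0, 0, 0.085]]}}

```text
clock: 9.0
position: [451.9, 32.8, 84.1]
ee_rot: [-0.062, 0.704, -0.704, 0.065]
contact_force: [1.2, 0.1, 0.2]
gripper_width: 85.0
```

```bash
python3 -c "
from h import *
plan((451,32,70),-80)"
```

```text
t 9.0 p [451.9  32.8  84.1] j [ 0.43  0.27 -0.6   0.   -0.69 -0.26] F [1.2 0.1 0.2] w 85.0 jawang -169.67 toolz [ 0.179 -0.984  0.   ] tooly [ 0.004  0.001 -1.   ]
turn 11 x [-0.0003 -0.1423 -0.0003]  shift 1 x [ 0.0006  0.0141 -0.001 ] total [ 0.0006  0.0141 -0.001 ]
```

Emit:
{"api": "play_rows", "payload": {"series": [[0, 0, 0, 0, -0.142, 0, 0.085], [0, 0, 0, 0, -0.142, 0, 0.085], [0, 0, 0, 0, -0.142, 0, 0.085], [0, 0, 0, 0, -0.142, 0, 0.085], [0, 0, 0, 0, -0.142, 0, 0.085], [0, 0, 0, 0, -0.142, 0, 0.085], [0, 0, 0, 0, -0.142, 0, 0.085], [0, 0, 0, 0, -0.142, 0, 0.085], [0, 0, 0, 0, -0.142, 0, 0.085], [0, 0, 0, 0, -0.142, 0, 0.085]]}}

```text
clock: 10.0
position: [448.4, 31.7, 79.1]
ee_rot: [0.522, -0.479, 0.478, -0.52]
contact_force: [-0.4, -0.2, -0.1]
gripper_width: 85.1
```

Emit:
{"api": "play_rows", "payload": {"series": [[0, 0, 0, 0, -0.142, 0, 0.085], [0, 0, 0, 0, 0, 0, 0.085]]}}

```text
clock: 10.2
position: [447.4, 31.4, 77.7]
ee_rot: [0.556, -0.44, 0.437, -0.553]
contact_force: [0.2, 0.3, -0.4]
gripper_width: 84.8
```

Run:
```python
from h import *
from bench import get_image
plan((451,32,60),-80)
i=get_image("scene"); pickle.dump(i,open("d2.pkl","wb"))
u,v=proj(i,(451,32,30))[0].astype(int); print(u,v)
x,y=u-30,v-45
c=i["color"][y:y+75,x:x+70].astype(int); m=((c.max(2)-c.min(2)<25)&(c.min(2)>90)).astype(np.uint8)
k=cv2.connectedComponentsWithStats(m)
for j in range(1,k[0]):
    if k[2][j,4]>20: print(k[2][j],k[3][j]+[x,y],onz(i,k[3][j]+[x,y],30))
cv2.imwrite("pics/c4.png",cv2.resize(i["color"][y:y+75,x:x+70,::-1],None,fx=7,fy=7,interpolation=cv2.INTER_CUBIC))
```

```text
t 10.2 p [447.4  31.4  77.7] j [ 0.43  0.28 -0.61 -0.   -0.68  1.37] F [ 0.2  0.3 -0.4] w 84.8 jawang -76.65 toolz [ 0.973  0.231 -0.005] tooly [-0.005 -0.001 -1.   ]
turn 1 x [0.005  0.0585 0.0002]  shift 1 x [-0.      0.0177  0.0036] total [-0.      0.0177  0.0036]
227 237
[ 22  40  19  12 135] [227.84444444 237.58518519] [452.34535676  30.7551959   30.        ]
```

View pics/c4.png

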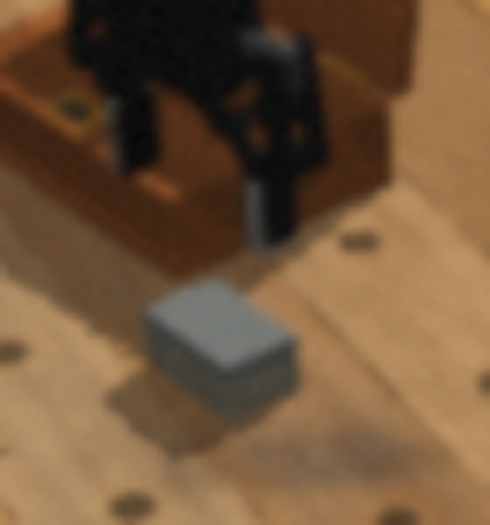

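Scene crop: the stone lies flat on the bench at about scene (228,238). The ray gives (452,31), which agrees with the tool pose, and the open gripper is aligned above it. Next I'll refine the channel edges from intensity profiles in the first images.

Run:
```python
from h import *
d=pickle.load(open("d0.pkl","rb"))
yaw=np.radians(9.8); ex=np.array([np.cos(yaw),np.sin(yaw),0]); ey=np.array([-np.sin(yaw),np.cos(yaw),0])
for n,c0 in(("top",(513,218,46)),("scene",(513,213,46))):
    g=cv2.cvtColor(d[n]["color"],cv2.COLOR_RGB2GRAY).astype(np.float32)
    s=np.arange(-85,86,1.)
    for lo,hi in((-60,-20),(20,60)):
        P=[]
        for t in np.arange(lo,hi,2.):
            uv=proj(d[n],np.array(c0)+s[:,None]*ex+t*ey).astype(np.float32)
            P.append(cv2.remap(g,uv[:,None,0].copy(),uv[:,None,1].copy(),cv2.INTER_CUBIC)[:,0])
        p=np.mean(P,0); dp=np.convolve(p,[1,1,1,0,-1,-1,-1],'same')
        print(n,lo,[(int(s[i]),int(dp[i])) for i in range(4,len(s)-4) if abs(dp[i])>15 and abs(dp[i])==abs(dp[i-4:i+5]).max()])
        print('  ',p[::4].astype(int))
    # along y through the channel (rim height) and front wall
    s=np.arange(-120,121,1.)
    for lo,hi in((-15,15),(30,50)):
        P=[]
        for t in np.arange(lo,hi,2.):
            uv=proj(d[n],np.array(c0)+s[:,None]*ey+t*ex).astype(np.float32)
            P.append(cv2.remap(g,uv[:,None,0].copy(),uv[:,None,1].copy(),cv2.INTER_CUBIC)[:,0])
        p=np.mean(P,0); dp=np.convolve(p,[1,1,1,0,-1,-1,-1],'same')
        print(n,"y",lo,[(int(s[i]),int(dp[i])) for i in range(4,len(s)-4) if abs(dp[i])>15 and abs(dp[i])==abs(dp[i-4:i+5]).max()])
```

```text
top -60 [(-70, -138), (-64, 173), (-24, -19), (18, -84), (24, 92), (68, -109)]
   [82 84 82 85 44 33 91 63 55 55 54 54 57 58 57 59 54 54 58 59 61 58 58 62
 60 61 33 37 63 60 56 55 54 54 56 57 57 65 62 34 39 40 42]
top 20 [(-71, -162), (-65, 195), (-49, -15), (-22, 27), (16, -78), (22, 93), (66, -107)]
   [82 80 83 83 24 65 86 56 58 55 51 54 55 56 58 51 59 58 56 55 57 61 60 61
 56 52 23 50 60 59 57 54 51 53 55 55 54 75 45 35 38 37 40]
top y -15 [(-109, -47), (-95, -85), (-74, -16), (78, 134), (97, 60)]
top y 30 [(-95, -157), (97, 104)]
scene -60 [(-64, 42), (-55, -28), (23, 19), (62, 18), (72, -29)]
   [40 40 40 40 43 54 67 66 56 51 50 50 50 52 53 54 54 54 52 48 43 40 40 40
 40 40 42 47 53 54 53 50 50 50 50 52 55 62 66 61 51 47 47]
scene 20 [(-66, 44), (-56, -28), (22, 15), (60, 21), (70, -27)]
   [45 39 39 39 46 60 70 64 55 51 50 50 49 50 51 49 46 44 45 43 42 42 41 40
 39 39 41 46 51 52 52 50 49 49 49 51 56 63 62 53 47 46 46]
scene y -15 [(-92, 15), (-73, -15), (79, 45), (97, 28)]
scene y 30 [(94, 69)]
```

Emit:
{"api": "play_rows", "payload": {"series": [[0, 0.01, 0.004, 0.005, 0.054, 0, 0.085], [0, 0.02, 0, 0, 0, 0, 0.085], [0, 0.01, 0, 0, 0, 0, 0.085], [0, 0, 0, 0, 0, 0, 0.085]]}}

```text
clock: 10.65
position: [451.5, 32.3, 35.9]
ee_rot: [-0.539, 0.458, -0.458, 0.539]
contact_force: [-0.5, 0.1, -0.2]
gripper_width: 84.6
```

```bash
python3 -c "
from h import *
plan((451.7,32.5,2),-79.7)"
```

```text
t 10.65 p [451.5  32.3  35.9] j [ 0.43  0.36 -0.65  0.   -0.56  1.3 ] F [-0.5  0.1 -0.2] w 84.6 jawang -80.75 toolz [0.987 0.161 0.001] tooly [ 0.001  0.    -1.   ]
turn 1 x [-0.0007 -0.0183  0.    ]  shift 1 x [-0.0002  0.0339  0.0002] total [-0.0002  0.0339  0.0002]
```

Emit:
{"api": "play_rows", "payload": {"series": [[0, 0.017, 0, 0, -0.018, 0, 0.085], [0, 0.017, 0, 0, 0, 0, 0.085], [0, 0, 0, 0, 0, 0, 0.085], [0, 0, 0, 0, 0, 0, 0.085]]}}

```text
clock: 11.05
position: [452.9, 32.7, 2.4]
ee_rot: [-0.541, 0.454, -0.455, 0.542]
contact_force: [-0.4, -0.2, 1.2]
gripper_width: 85.3
```

```bash
python3 -c "
from h import *
plan((451.7,32.5,2),-79.7)"
```

```text
t 11.05 p [452.9  32.7   2.4] j [ 0.43  0.42 -0.68  0.   -0.47  1.31] F [-0.4 -0.2  1.2] w 85.3 jawang -80.05 toolz [0.985 0.173 0.003] tooly [ 0.003  0.001 -1.   ]
turn 1 x [-0.003  -0.006  -0.0001]  shift 1 x [ 0.      0.0004 -0.0012] total [ 0.      0.0004 -0.0012]
```

Emit:
{"api": "play_rows", "payload": {"series": [[0, 0, -0.001, -0.003, -0.005, 0, 0.075], [0, 0, 0, 0, 0, 0, 0.065], [0, 0, 0, 0, 0, 0, 0.045], [0, 0, 0, 0, 0, 0, 0.045], [0, 0, 0, 0, 0, 0, 0.045], [0, 0, 0, 0, 0, 0, 0.045]]}}

```text
clock: 11.65
position: [452.7, 33.1, 5.1]
ee_rot: [-0.541, 0.453, -0.454, 0.544]
contact_force: [1.8, -0.0, -1.7]
gripper_width: 63.0
```

Emit:
{"api": "play_rows", "payload": {"series": [[0, -0.02, 0, 0, 0, 0, 0.045], [0, -0.03, 0, 0, 0, 0, 0.045], [0, -0.03, 0, 0, 0, 0, 0.045], [0, -0.03, 0, 0, 0, 0, 0.045], [0, 0, 0, 0, 0, 0, 0.045]]}}

```text
clock: 12.15
position: [450.5, 32.0, 116.8]
ee_rot: [0.543, -0.455, 0.453, -0.541]
contact_force: [0.7, 0.8, -3.1]
gripper_width: 62.6
```

```bash
python3 -c "
from h import *
plan((512,217,110),-79.3)"
```

```text
t 12.15 p [450.5  32.  116.8] j [ 0.43  0.22 -0.56 -0.   -0.79  1.32] F [ 0.7  0.8 -3.1] w 62.6 jawang -79.91 toolz [ 0.985  0.175 -0.003] tooly [-0.003 -0.001 -1.   ]
turn 1 x [ 0.0028 -0.0106  0.    ]  shift 5 x [-0.0341  0.0014  0.0189] total [-0.1704  0.0068  0.0947]
```

Emit:
{"api": "play_rows", "payload": {"series": [[-0.034, 0, 0.019, 0, -0.01, 0, 0.045], [-0.034, 0, 0.019, 0, 0, 0, 0.045], [-0.034, 0, 0.019, 0, 0, 0, 0.045], [-0.034, 0, 0.019, 0, 0, 0, 0.045], [-0.034, 0, 0.019, 0, 0, 0, 0.045], [0, 0, 0, 0, 0, 0, 0.045], [0, 0, 0, 0, 0, 0, 0.045]]}}

```text
clock: 12.85
position: [509.8, 220.3, 108.6]
ee_rot: [0.547, -0.456, 0.45, -0.538]
contact_force: [-0.2, -0.9, -1.8]
gripper_width: 63.0
```

```bash
python3 -c "
from h import *
plan((512,217,70),-79.3)"
```

```text
t 12.85 p [509.8 220.3 108.6] j [ 0.7   0.39 -0.31 -0.01 -0.88  1.06] F [-0.2 -0.9 -1.8] w 63.0 jawang -79.68 toolz [ 0.984  0.179 -0.015] tooly [-0.014 -0.005 -1.   ]
turn 1 x [ 0.015  -0.0066  0.002 ]  shift 1 x [0.0036 0.0386 0.0016] total [0.0036 0.0386 0.0016]
```

Emit:
{"api": "play_rows", "payload": {"series": [[0.003, 0.013, 0.002, 0.015, -0.006, 0.002, 0.045], [0, 0.013, 0, 0, 0, 0, 0.045], [0, 0.012, 0, 0, 0, 0, 0.045], [0, 0, 0, 0, 0, 0, 0.045], [0, 0, 0, 0, 0, 0, 0.045]]}}

```text
clock: 13.35
position: [509.1, 213.0, 65.9]
ee_rot: [0.546, -0.453, 0.452, -0.541]
contact_force: [0.2, 0.1, -1.3]
gripper_width: 62.8
```

Run:
```python
from h import *
from bench import get_image
plan((512.6,217,56),-79.3)
d={n:get_image(n) for n in("top","scene")}; pickle.dump(d,open("d3.pkl","wb"))
def c(n,x,y,w,h,s): return cv2.resize(d[n]["color"][y:y+h,x:x+w,::-1],None,fx=s,fy=s,interpolation=cv2.INTER_CUBIC)
cv2.imwrite("pics/c5.png",np.hstack([c("top",175,180,80,90,5),c("scene",185,160,80,90,5)]))
```

```text
t 13.35 p [509.1 213.   65.9] j [ 0.69  0.44 -0.37 -0.   -0.76  1.06] F [ 0.2  0.1 -1.3] w 62.8 jawang -79.51 toolz [ 0.983  0.182 -0.007] tooly [-0.006 -0.004 -1.   ]
turn 1 x [ 0.0066 -0.0038  0.0029]  shift 1 x [-0.0033  0.0099  0.0042] total [-0.0033  0.0099  0.0042]
```

View pics/c5.png

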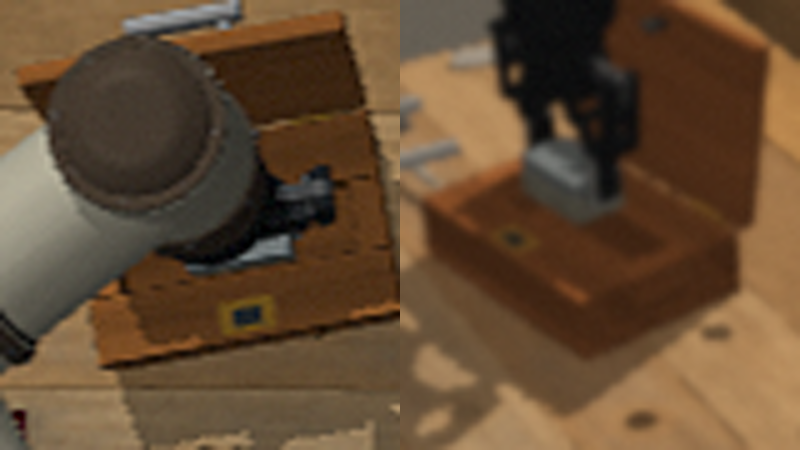

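Run:
```python
from h import *
d=pickle.load(open("d3.pkl","rb"))
a=np.radians(10.6);ex=np.array([np.cos(a),np.sin(a),0]);ey=np.array([-np.sin(a),np.cos(a),0]);p=np.array([509.1,213,61])
for s,t,z in((-20,-32,0),(-20,32,0),(-20,-32,30),(-20,32,30)):
    X=p+s*ex+t*ey+[0,0,z]
    u=proj(d["scene"],X)[0];v=proj(d["top"],X)[0]
    print(s,t,z,"scene crop",(u-[185,160])*5+[402,2],"top crop",(v-[175,180])*5+2)
```

```text
-20 -32 0 scene crop [574.5044955  225.54024636] top crop [298.98707702 259.74037795]
-20 32 0 scene crop [519.16765717 190.64224957] top crop [195.85851403 278.06463228]
-20 -32 30 scene crop [570.96229006 185.58756107] top crop [293.62367018 253.13965617]
-20 32 30 scene crop [515.25220173 151.38679758] top crop [188.22244055 271.85106663]
```

The stone hangs over the channel. Its visible corners match the prediction to about 1 px in both views (bottom corner at scene crop (573,222), expected (574,225)). Correcting and lowering.

Emit:
{"api": "play_rows", "payload": {"series": [[-0.003, 0.004, 0.004, 0.006, -0.004, 0.003, 0.045], [0, 0.006, 0, 0, 0, 0, 0.045], [0, 0, 0, 0, 0, 0, 0.045]]}}

```text
clock: 13.75
position: [513.7, 217.8, 56.9]
ee_rot: [-0.543, 0.451, -0.451, 0.546]
contact_force: [-0.6, -0.4, -2.5]
gripper_width: 62.8
```

```bash
python3 -c "
from h import *
plan((512.6,217,45),-79.3)"
```

```text
t 13.75 p [513.7 217.8  56.9] j [ 0.69  0.46 -0.38 -0.   -0.73  1.07] F [-0.6 -0.4 -2.5] w 62.8 jawang -79.27 toolz [0.983 0.186 0.004] tooly [ 0.003  0.003 -1.   ]
turn 1 x [-0.0035  0.0005 -0.0024]  shift 1 x [ 0.0006  0.0119 -0.0013] total [ 0.0006  0.0119 -0.0013]
```

Emit:
{"api": "play_rows", "payload": {"series": [[0, 0.006, -0.001, -0.003, 0, -0.002, 0.045], [0, 0.006, 0, 0, 0, 0, 0.045], [0, 0, 0, 0, 0, 0, 0.045]]}}

```text
clock: 14.05
position: [512.8, 217.9, 44.0]
ee_rot: [-0.544, 0.451, -0.451, 0.545]
contact_force: [-0.5, 0.7, -2.3]
gripper_width: 63.0
```

```bash
python3 -c "
from h import *
plan((512.6,217,35),-79.3)"
```

```text
t 14.05 p [512.8 217.9  44. ] j [ 0.69  0.48 -0.39 -0.   -0.71  1.07] F [-0.5  0.7 -2.3] w 63.0 jawang -79.25 toolz [0.982 0.186 0.001] tooly [ 0.001  0.001 -1.   ]
turn 1 x [-0.0006  0.0008 -0.0004]  shift 1 x [ 0.0008  0.009  -0.0003] total [ 0.0008  0.009  -0.0003]
```

Emit:
{"api": "play_rows", "payload": {"series": [[0, 0.005, 0, 0, 0, 0, 0.045], [0, 0.006, 0, 0, 0, 0, 0.045], [0, 0.006, 0, 0, 0, 0, 0.045], [0, 0, 0, 0, 0, 0, 0.045]]}}

```text
clock: 14.45
position: [512.7, 217.8, 25.2]
ee_rot: [-0.545, 0.451, -0.451, 0.545]
contact_force: [-0.9, 0.2, -2.6]
gripper_width: 62.9
```

```bash
python3 -c "
from h import *
plan((512.6,217,17),-79.3)"
```

```text
t 14.45 p [512.7 217.8  25.2] j [ 0.69  0.51 -0.4  -0.   -0.66  1.07] F [-0.9  0.2 -2.6] w 62.9 jawang -79.25 toolz [0.982 0.187 0.   ] tooly [ 0.  0. -1.]
turn 1 x [-0.0001  0.0009 -0.0001]  shift 1 x [ 0.0008  0.0082 -0.0002] total [ 0.0008  0.0082 -0.0002]
```

Sliding in freely.

Emit:
{"api": "play_rows", "payload": {"series": [[0, 0.004, 0, 0, 0, 0, 0.045], [0, 0.003, 0, 0, 0, 0, 0.045], [0, 0.001, 0, 0, 0, 0, 0.045], [0, 0, 0, 0, 0, 0, 0.045]]}}

```text
clock: 14.85
position: [512.9, 218.0, 16.5]
ee_rot: [-0.545, 0.451, -0.451, 0.545]
contact_force: [-0.6, 0.6, -2.3]
gripper_width: 62.7
```

Emit:
{"api": "play_rows", "payload": {"series": [[0, 0.001, 0, 0, 0, 0, 0.045], [0, 0, 0, 0, 0, 0, 0.045]]}}

```text
clock: 15.05
position: [513.1, 218.1, 16.9]
ee_rot: [-0.544, 0.451, -0.451, 0.545]
contact_force: [-0.7, -0.0, -1.7]
gripper_width: 62.4
```

Emit:
{"api": "play_rows", "payload": {"series": [[0, 0.0015, 0, 0, 0, 0, 0.045], [0, 0, 0, 0, 0, 0, 0.045]]}}

```text
clock: 15.25
position: [513.6, 218.5, 16.7]
ee_rot: [-0.544, 0.45, -0.451, 0.546]
contact_force: [-0.2, -0.1, -2.6]
gripper_width: 62.5
```

Emit:
{"api": "play_rows", "payload": {"series": [[0, 0.0015, 0, 0, 0, 0, 0.045], [0, 0, 0, 0, 0, 0, 0.045]]}}

```text
clock: 15.45
position: [513.9, 218.8, 16.6]
ee_rot: [-0.544, 0.45, -0.451, 0.546]
contact_force: [0.2, -0.7, -2.7]
gripper_width: 62.9
```

Emit:
{"api": "play_rows", "payload": {"series": [[0, 0.003, -0.001, 0, 0, 0, 0.045], [0, 0, 0, 0, 0, 0, 0.045]]}}

```text
clock: 15.65
position: [514.5, 219.2, 17.1]
ee_rot: [-0.543, 0.449, -0.452, 0.548]
contact_force: [0.1, -0.4, -3.2]
gripper_width: 62.6
```

```bash
python3 -c "
from h import *
plan((512.6,217,12),-79.3)"
```

```text
t 15.65 p [514.5 219.2  17.1] j [ 0.69  0.52 -0.41  0.   -0.64  1.06] F [ 0.1 -0.4 -3.2] w 62.6 jawang -79.1 toolz [0.982 0.189 0.007] tooly [ 0.007  0.003 -1.   ]
turn 1 x [-0.0074  0.0035 -0.0012]  shift 1 x [ 0.0018  0.0051 -0.0023] total [ 0.0018  0.0051 -0.0023]
```

Emit:
{"api": "play_rows", "payload": {"series": [[0, 0, -0.001, -0.007, 0, 0, 0.064], [0, 0, 0, 0, 0, 0, 0.068], [0, 0, 0, 0, 0, 0, 0.078], [0, 0, 0, 0, 0, 0, 0.08], [0, 0, 0, 0, 0, 0, 0.08]]}}

```text
clock: 16.15
position: [513.9, 219.2, 16.0]
ee_rot: [-0.545, 0.45, -0.45, 0.546]
contact_force: [0.5, 0.5, -0.0]
gripper_width: 79.9
```

Emit:
{"api": "play_rows", "payload": {"series": [[0, -0.02, 0, 0, 0, 0, 0.08], [0, -0.03, 0, 0, 0, 0, 0.08], [0, -0.03, 0, 0, 0, 0, 0.08], [0, -0.03, 0, 0, 0, 0, 0.08], [0, -0.04, 0, 0, 0, 0, 0.08], [0, -0.04, 0, 0, 0, 0, 0.05], [0, -0.03, 0, 0, 0, 0, 0], [0, 0, 0, 0, 0, 0, 0]]}}

```text
clock: 16.95
position: [513.6, 218.2, 242.6]
ee_rot: [0.547, -0.451, 0.45, -0.544]
contact_force: [0.5, 1.3, 1.3]
gripper_width: 37.5
```

Run:
```python
from h import *
from bench import get_image
plan((680,250,215),-79.3)
plan((680,250,215),11)
d={n:get_image(n) for n in("top","scene")}; pickle.dump(d,open("d4.pkl","wb"))
def c(n,x,y,w,h,s): return cv2.resize(d[n]["color"][y:y+h,x:x+w,::-1],None,fx=s,fy=s,interpolation=cv2.INTER_CUBIC)
cv2.imwrite("pics/c6.png",np.hstack([c("top",175,180,80,90,5),c("scene",185,145,80,90,5)]))
```

```text
t 16.95 p [513.6 218.2 242.6] j [ 0.69  0.27 -0.14 -0.   -1.17  1.07] F [0.5 1.3 1.3] w 37.5 jawang -79.1 toolz [ 0.982  0.189 -0.004] tooly [-0.004 -0.003 -1.   ]
turn 1 x [0.0045 0.0035 0.0022]  shift 5 x [-0.0001  0.0055  0.0339] total [-0.0003  0.0276  0.1694]
t 16.95 p [513.6 218.2 242.6] j [ 0.69  0.27 -0.14 -0.   -1.17  1.07] F [0.5 1.3 1.3] w 37.5 jawang -79.1 toolz [ 0.982  0.189 -0.004] tooly [-0.004 -0.003 -1.   ]
turn 11 x [ 0.0005 -0.143  -0.0002]  shift 5 x [ 0.0339  0.0055 -0.0001] total [ 0.1694  0.0276 -0.0006]
```

View pics/c6.png

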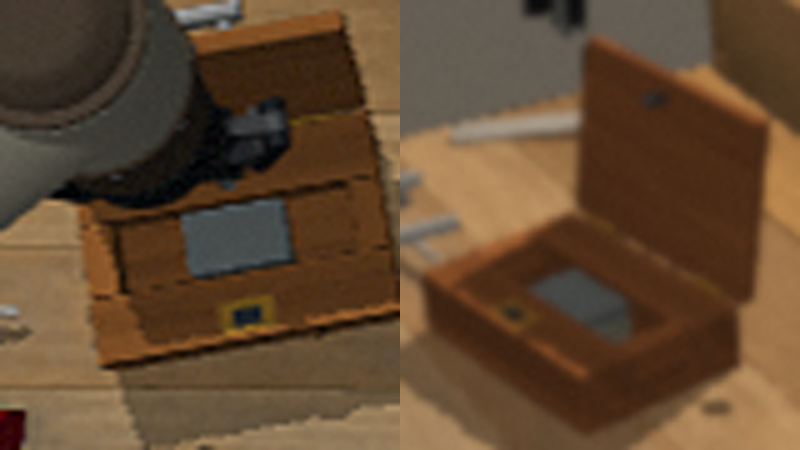

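The crop shows the stone flat in the channel: top crop (238,238), about (222,227) in the full image. The lid is still open, so I'll now go behind it and push on the lift bar.

Emit:
{"api": "play_rows", "payload": {"series": [[0, 0, 0.038, 0.004, 0, 0.002, 0], [0, 0, 0.038, 0, 0, 0, 0], [0, 0, 0.038, 0, 0, 0, 0], [0, 0, 0.038, 0, 0, 0, 0], [0, 0, 0.005, 0, 0, 0, 0], [0, 0, 0, 0, 0, 0, 0]]}}

```text
clock: 17.65
position: [664.7, 245.2, 221.1]
ee_rot: [0.555, -0.455, 0.445, -0.535]
contact_force: [-0.7, 0.3, -0.0]
gripper_width: -0.2
```

```bash
python3 -c "
from h import *
plan((666,246,128),-79.3)"
```

```text
t 17.65 p [664.7 245.2 221.1] j [ 0.58  0.55  0.26 -0.   -1.31  1.18] F [-0.7  0.3 -0. ] w -0.2 jawang -79.13 toolz [ 0.982  0.188 -0.032] tooly [-0.03  -0.014 -0.999]
turn 1 x [0.0318 0.0028 0.008 ]  shift 3 x [-0.0002  0.031   0.0005] total [-0.0006  0.0931  0.0015]
```

Emit:
{"api": "play_rows", "payload": {"series": [[0, 0.02, 0.002, 0.032, 0.003, 0.008, 0], [0, 0.025, 0, 0, 0, 0, 0], [0, 0.025, 0, 0, 0, 0, 0], [0, 0.023, 0, 0, 0, 0, 0], [0, 0, 0, 0, 0, 0, 0], [0, 0, 0, 0, 0, 0, 0]]}}

```text
clock: 18.25
position: [658.1, 243.2, 121.4]
ee_rot: [0.548, -0.452, 0.45, -0.542]
contact_force: [0.6, 0.5, 0.5]
gripper_width: -0.3
```

```bash
python3 -c "
from h import *
plan((650,243,128),-79.3)"
```

```text
t 18.25 p [658.1 243.2 121.4] j [ 0.58  0.6   0.09 -0.   -1.07  1.18] F [0.6 0.5 0.5] w -0.3 jawang -79.24 toolz [ 0.982  0.187 -0.009] tooly [-0.008 -0.004 -1.   ]
turn 1 x [0.0091 0.001  0.0025]  shift 1 x [-0.0013 -0.0066 -0.008 ] total [-0.0013 -0.0066 -0.008 ]
```

Emit:
{"api": "play_rows", "payload": {"series": [[0, -0.004, -0.008, 0.009, 0, 0.002, 0], [0, -0.002, -0.012, 0, 0, 0, 0], [0, -0.001, -0.012, 0, 0, 0, 0], [0, 0, -0.012, 0, 0, 0, 0], [0, 0, -0.012, 0, 0, 0, 0]]}}

```text
clock: 18.75
position: [609.8, 234.9, 142.2]
ee_rot: [-0.535, 0.444, -0.456, 0.556]
contact_force: [1.8, -0.9, 1.6]
gripper_width: -0.0
```

```bash
python3 -c "
from h import *
plan((570,228,128),-79.3)"
```

```text
t 18.75 p [609.8 234.9 142.2] j [ 0.62  0.49 -0.07  0.01 -0.98  1.14] F [ 1.8 -0.9  1.6] w -0.0 jawang -79.03 toolz [0.981 0.19  0.033] tooly [ 0.032  0.011 -0.999]
turn 1 x [-0.0331  0.0046 -0.0048]  shift 2 x [-0.0003  0.0071 -0.0202] total [-0.0006  0.0142 -0.0404]
```

Emit:
{"api": "play_rows", "payload": {"series": [[0, 0.008, -0.002, -0.033, 0.004, -0.005, 0], [0, 0.006, -0.006, 0, 0, 0, 0], [0, 0.003, -0.01, -0.004, 0, 0, 0], [0, 0.003, -0.01, -0.004, 0, 0, 0], [0, 0, 0, 0, 0, 0, 0]]}}

```text
clock: 19.25
position: [581.9, 230.7, 126.8]
ee_rot: [-0.544, 0.452, -0.45, 0.546]
contact_force: [0.4, 0.3, -0.5]
gripper_width: 0.0
```

```bash
python3 -c "
from h import *
plan((560,226,128),-79.3)"
```

```text
t 19.25 p [581.9 230.7 126.8] j [ 0.63  0.47 -0.13 -0.   -0.97  1.13] F [ 0.4  0.3 -0.5] w 0.0 jawang -79.22 toolz [ 0.982  0.187 -0.   ] tooly [-0.001  0.003 -1.   ]
turn 1 x [ 0.0001  0.0013 -0.0035]  shift 1 x [ 0.0006 -0.0012 -0.0224] total [ 0.0006 -0.0012 -0.0224]
```

Emit:
{"api": "play_rows", "payload": {"series": [[0, 0.002, -0.01, -0.004, 0, 0, 0], [0, 0.003, -0.01, -0.004, 0, 0, 0], [0, 0.003, -0.008, -0.004, 0, 0, 0], [0, 0, 0, 0, 0, 0, 0]]}}

```text
clock: 19.65
position: [550.8, 224.6, 117.1]
ee_rot: [0.549, -0.455, 0.446, -0.541]
contact_force: [-0.1, 0.1, 0.1]
gripper_width: 0.1
```

Run:
```python
from h import *
from bench import get_image
plan((560,226,128),-79.3)
d={n:get_image(n) for n in("top","scene")}; pickle.dump(d,open("d5.pkl","wb"))
def c(n,x,y,w,h,s): return cv2.resize(d[n]["color"][y:y+h,x:x+w,::-1],None,fx=s,fy=s,interpolation=cv2.INTER_CUBIC)
cv2.imwrite("pics/c7.png",np.hstack([c("scene",170,130,110,110,5)]))
```

```text
t 19.65 p [550.8 224.6 117.1] j [ 0.65  0.44 -0.2  -0.01 -0.94  1.11] F [-0.1  0.1  0.1] w 0.1 jawang -79.23 toolz [ 0.982  0.187 -0.016] tooly [-0.016 -0.001 -1.   ]
turn 1 x [ 0.0162  0.0013 -0.0025]  shift 1 x [ 0.0003 -0.0109  0.0093] total [ 0.0003 -0.0109  0.0093]
```

View pics/c7.png

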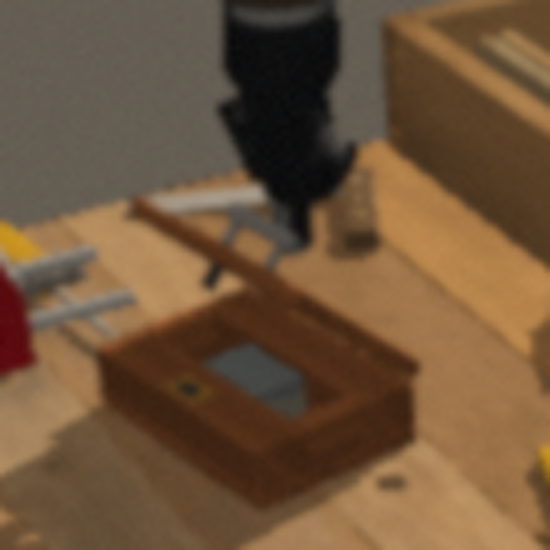

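The lid is past the hold angle, at roughly 0.7 rad, and the bar is at crop (250,225). The stone is visible in the channel. Lifting clear so the lid can sink, and turning the jaws.

Emit:
{"api": "play_rows", "payload": {"series": [[0, -0.02, 0, 0.016, 0, 0, 0], [0, -0.03, 0, 0, 0, 0, 0], [0, -0.02, -0.01, 0, 0.14, 0, 0], [0, 0, 0, 0, 0.142, 0, 0], [0, 0, 0, 0, 0.142, 0, 0], [0, 0, 0, 0, 0.142, 0, 0], [0, 0, 0, 0, 0.142, 0, 0], [0, 0, 0, 0, 0.142, 0, 0], [0, 0, 0, 0, 0.142, 0, 0], [0, 0, 0, 0, 0.142, 0, 0]]}}

```text
clock: 20.75
position: [546.4, 223.7, 206.7]
ee_rot: [-0.193, 0.679, -0.676, 0.21]
contact_force: [-0.3, -0.4, -0.2]
gripper_width: 0.0
```

Emit:
{"api": "play_rows", "payload": {"series": [[0, 0, 0, 0, 0.142, 0, 0], [0, 0, 0, 0, 0.142, 0, 0], [0, 0, 0, 0, 0.142, 0, 0], [0, 0, 0, 0, 0, 0, 0], [0, 0, 0, 0, 0, 0, 0]]}}

```text
clock: 21.25
position: [548.3, 224.1, 215.3]
ee_rot: [-0.037, 0.71, -0.701, 0.06]
contact_force: [-0.3, -0.0, -0.4]
gripper_width: 0.0
```

Run:
```python
from h import *
plan((477.6,210.5,130),-169.3)
```

```text
t 21.25 p [548.3 224.1 215.3] j [ 0.67  0.32 -0.13  0.01 -1.08 -0.53] F [-0.3 -0.  -0.4] w 0.0 jawang -172.15 toolz [ 0.137 -0.991 -0.011] tooly [ 0.033  0.015 -0.999]
turn 1 x [ 0.0099 -0.0496 -0.0347]  shift 3 x [0.024  0.0284 0.0001] total [0.072  0.0853 0.0002]
```

Emit:
{"api": "play_rows", "payload": {"series": [[0.024, 0.01, 0, 0.01, -0.05, -0.035, 0], [0.024, 0.01, 0, 0, 0, 0, 0], [0.024, 0.01, 0, 0, 0, 0, 0], [0, 0, 0, 0, 0, 0, 0], [0, 0, 0, 0, 0, 0, 0], [0, 0, 0, 0, 0, 0, 0], [0, 0, 0, 0, 0, 0, 0], [0, 0, 0, 0, 0, 0, 0], [0, 0, 0, 0, 0, 0, 0], [0, 0, 0, 0, 0, 0, 0]]}}

```text
clock: 22.25
position: [480.4, 213.0, 188.4]
ee_rot: [-0.069, 0.705, -0.702, 0.075]
contact_force: [0.5, -0.1, -0.1]
gripper_width: 0.1
```

Run:
```python
from h import *
from bench import get_image
plan((477.6,210.5,130),-169.3)
d={n:get_image(n) for n in("top","scene")}; pickle.dump(d,open("d6.pkl","wb"))
def c(n,x,y,w,h,s): return cv2.resize(d[n]["color"][y:y+h,x:x+w,::-1],None,fx=s,fy=s,interpolation=cv2.INTER_CUBIC)
cv2.imwrite("pics/c8.png",np.hstack([c("scene",170,140,100,100,5)]))
a=np.radians(10.7);ex=np.array([np.cos(a),np.sin(a),0]);ey=np.array([-np.sin(a),np.cos(a),0])
for th in(0,.06,.2,.4,.6):
  sb=65-100*np.cos(th)+37*np.sin(th); zb=46+100*np.sin(th)+37*np.cos(th)
  print(th,[((proj(d["scene"],np.array([512,217,zb])+sb*ex+t*ey)[0]-[170,140])*5+2).round(0) for t in(-35,35)])
```

```text
t 22.25 p [480.4 213.  188.4] j [ 0.73  0.25 -0.31  0.   -1.01 -0.53] F [ 0.5 -0.1 -0.1] w 0.1 jawang -168.36 toolz [ 0.202 -0.979 -0.002] tooly [ 0.008  0.004 -1.   ]
turn 1 x [ 0.0023  0.0164 -0.0087]  shift 2 x [0.0016 0.0292 0.0009] total [0.0032 0.0584 0.0019]
0 [array([232., 302.]), array([172., 264.])]
0.06 [array([235., 293.]), array([174., 255.])]
0.2 [array([242., 271.]), array([181., 234.])]
0.4 [array([256., 242.]), array([195., 206.])]
0.6 [array([275., 215.]), array([213., 179.])]
```

View pics/c8.png

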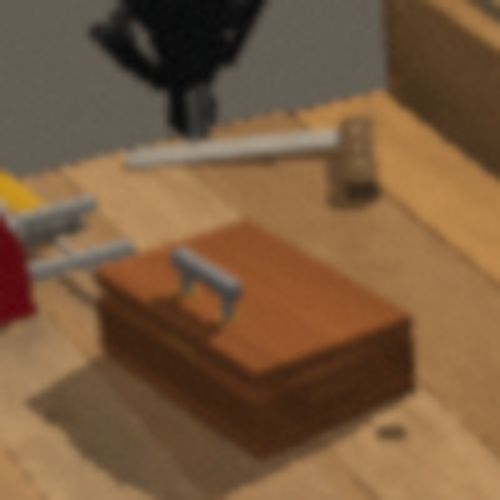

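The lid has sunk to ajar. The bar ends at crop (238,288) and (178,255) fit an angle of about 0.06. Moving down to press.

Emit:
{"api": "play_rows", "payload": {"series": [[0.003, 0.025, 0.002, 0.002, 0.016, -0.008, 0], [0, 0.025, 0, 0, 0, 0, 0], [0, 0.02, 0, 0, 0, 0, 0], [0, 0.006, 0, 0, 0, 0, 0], [0, 0, 0, 0, 0, 0, 0]]}}

```text
clock: 22.85
position: [479.4, 211.2, 111.5]
ee_rot: [-0.065, 0.705, -0.703, 0.067]
contact_force: [0.4, 0.0, 0.7]
gripper_width: -0.3
```

Run:
```python
from h import *
plan((477.8,210.5,100),-169.3)
```

```text
t 22.85 p [479.4 211.2 111.5] j [ 0.73  0.34 -0.41  0.   -0.83 -0.54] F [0.4 0.  0.7] w -0.3 jawang -169.28 toolz [ 0.186 -0.983 -0.002] tooly [ 0.004  0.002 -1.   ]
turn 1 x [ 0.0015  0.0003 -0.0041]  shift 1 x [0.0017 0.0115 0.0004] total [0.0017 0.0115 0.0004]
```

Emit:
{"api": "play_rows", "payload": {"series": [[0.002, 0.007, 0, 0.001, 0, -0.004, 0], [0, 0.006, 0, 0, 0, 0, 0], [0, 0.003, 0, 0, 0, 0, 0], [0, 0.002, 0, 0, 0, 0, 0]]}}

```text
clock: 23.25
position: [479.0, 212.1, 95.1]
ee_rot: [-0.065, 0.705, -0.703, 0.068]
contact_force: [-2.8, -0.5, 8.7]
gripper_width: 0.2
```

Emit:
{"api": "play_rows", "payload": {"series": [[0, 0.003, 0, 0, 0, 0, 0], [0, 0.003, 0, 0, 0, 0, 0]]}}

```text
clock: 23.45
position: [478.2, 211.8, 92.9]
ee_rot: [-0.066, 0.704, -0.703, 0.068]
contact_force: [-8.9, -0.1, 18.6]
gripper_width: 0.2
```

Emit:
{"api": "play_rows", "payload": {"series": [[0, 0.004, 0, 0, 0, 0, 0], [0, 0.004, 0, 0, 0, 0, 0]]}}

```text
clock: 23.65
position: [479.1, 212.5, 88.5]
ee_rot: [-0.065, 0.705, -0.703, 0.07]
contact_force: [-8.3, -2.1, 26.9]
gripper_width: -0.1
```

Pressed to 27 N, with the tip at 88.5 mm, so the bar is about at its shut height. Backing off, opening, and going down for the pinch.

Emit:
{"api": "play_rows", "payload": {"series": [[0, -0.015, 0, 0, 0, 0, 0], [0, -0.02, 0, 0, 0, 0, 0.045], [0, 0, 0, 0, 0, 0, 0.045], [0, 0, 0, 0, 0, 0, 0.045], [0, 0, 0, 0, 0, 0, 0.045]]}}

```text
clock: 24.15
position: [479.0, 212.7, 123.9]
ee_rot: [-0.065, 0.705, -0.703, 0.07]
contact_force: [0.3, 0.0, 0.5]
gripper_width: 45.1
```

Run:
```python
from h import *
from bench import get_image
plan((477.6,210.5,69),-169.3)
i=get_image("scene"); x,y=170,140; cv2.imwrite("pics/c9.png",cv2.resize(i["color"][y:y+100,x:x+100,::-1],None,fx=5,fy=5,interpolation=cv2.INTER_CUBIC))
```

```text
t 24.15 p [479.  212.7 123.9] j [ 0.73  0.32 -0.39  0.   -0.85 -0.54] F [0.3 0.  0.5] w 45.1 jawang -169.05 toolz [ 0.19  -0.982 -0.003] tooly [ 0.007  0.004 -1.   ]
turn 1 x [ 0.0025  0.0044 -0.0077]  shift 2 x [0.0009 0.0274 0.0009] total [0.0018 0.0549 0.0019]
```

View pics/c9.png

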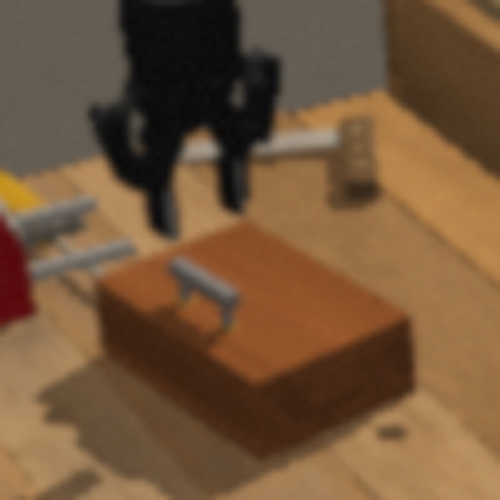

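The lid is now flush, with bar ends at crop (235,298) and (173,265) fitting an angle of about 0. Going down to pinch the bar.

Emit:
{"api": "play_rows", "payload": {"series": [[0.002, 0.02, 0.002, 0.002, 0.004, -0.008, 0.045], [0, 0.018, 0, 0, 0, 0, 0.045], [0, 0.012, 0, 0, 0, 0, 0.045], [0, 0, 0, 0, 0, 0, 0.045], [0, 0, 0, 0, 0, 0, 0.045]]}}

```text
clock: 24.7
position: [476.1, 209.1, 68.8]
ee_rot: [0.068, -0.703, 0.705, -0.064]
contact_force: [-0.6, -0.2, -0.6]
gripper_width: 44.9
```

Run:
```python
from h import *
plan((477.6,210.5,69),-169.3)
```

```text
t 24.7 p [476.1 209.1  68.8] j [ 0.73  0.39 -0.45 -0.   -0.73 -0.54] F [-0.6 -0.2 -0.6] w 44.9 jawang -169.31 toolz [ 0.186 -0.983  0.002] tooly [-0.005 -0.004 -1.   ]
turn 1 x [-0.0025 -0.0001  0.0059]  shift 1 x [-0.0017 -0.0002 -0.0011] total [-0.0017 -0.0002 -0.0011]
```

Closing on the bar.

Emit:
{"api": "play_rows", "payload": {"series": [[-0.001, 0, 0, -0.002, 0, 0.006, 0.03], [0, 0, 0, 0, 0, 0, 0.02], [0, 0, 0, 0, 0, 0, 0.01], [0, 0, 0, 0, 0, 0, 0.005], [0, 0, 0, 0, 0, 0, 0.005], [0, 0, 0, 0, 0, 0, 0.005]]}}

```text
clock: 25.3
position: [477.6, 209.6, 70.0]
ee_rot: [-0.065, 0.704, -0.704, 0.067]
contact_force: [-0.1, 0.0, -1.9]
gripper_width: 10.9
```

Run:
```python
from h import *
plan((477.6,210.5,74),-169.3)
```

```text
t 25.3 p [477.6 209.6  70. ] j [ 0.73  0.39 -0.45  0.   -0.72 -0.54] F [-0.1  0.  -1.9] w 10.9 jawang -169.31 toolz [ 0.186 -0.983 -0.001] tooly [ 0.002  0.001 -1.   ]
turn 1 x [ 0.0009 -0.0001 -0.0025]  shift 1 x [-0.0002 -0.004  -0.0008] total [-0.0002 -0.004  -0.0008]
```

Emit:
{"api": "play_rows", "payload": {"series": [[0, -0.002, 0, 0, 0, 0, 0.005], [0, -0.002, 0, 0, 0, 0, 0.005]]}}

```text
clock: 25.5
position: [477.7, 209.7, 73.5]
ee_rot: [-0.065, 0.704, -0.704, 0.067]
contact_force: [2.5, 0.1, -6.4]
gripper_width: 10.9
```

Emit:
{"api": "play_rows", "payload": {"series": [[0, -0.001, 0, 0, 0, 0, 0.005], [0, 0, 0, 0, 0, 0, 0.005]]}}

```text
clock: 25.7
position: [477.7, 209.7, 74.1]
ee_rot: [-0.065, 0.705, -0.704, 0.067]
contact_force: [2.5, -0.1, -6.9]
gripper_width: 10.6
```

Emit:
{"api": "play_rows", "payload": {"series": [[0, -0.0015, 0, 0, 0, 0, 0.005], [0, -0.0005, 0, 0, 0, 0, 0.005]]}}

```text
clock: 25.9
position: [477.7, 209.7, 75.5]
ee_rot: [-0.065, 0.705, -0.704, 0.066]
contact_force: [2.6, 0.4, -8.4]
gripper_width: 10.5
```

Run:
```python
from h import *
plan((477.6,210.5,75),-169.3)
from bench import read_state
```

```text
t 25.9 p [477.7 209.7  75.5] j [ 0.72  0.38 -0.45  0.   -0.74 -0.54] F [ 2.6  0.4 -8.4] w 10.5 jawang -169.34 toolz [ 0.185 -0.983 -0.001] tooly [ 0.002  0.002 -1.   ]
turn 1 x [ 0.0012 -0.0008 -0.0021]  shift 1 x [-0.      0.0005 -0.0008] total [-0.      0.0005 -0.0008]
```

Emit:
{"api": "play_rows", "payload": {"series": [[0, 0, 0, 0, 0, 0, 0.005], [0, 0, 0, 0, 0, 0, 0.005], [0, 0, 0, 0, 0, 0, 0.005], [0, 0, 0, 0, 0, 0, 0.005]]}}

```text
clock: 26.3
position: [477.7, 209.7, 75.1]
ee_rot: [-0.065, 0.705, -0.704, 0.066]
contact_force: [2.4, 0.8, -8.5]
gripper_width: 10.8
```

Emit:
{"api": "play_rows", "payload": {"series": [[0, 0, 0, 0, 0, 0, 0.005], [0, 0, 0, 0, 0, 0, 0.005], [0, 0, 0, 0, 0, 0, 0.005], [0, 0, 0, 0, 0, 0, 0.005]]}}

```text
clock: 26.7
position: [477.7, 209.7, 75.1]
ee_rot: [-0.065, 0.705, -0.704, 0.066]
contact_force: [2.2, 0.2, -7.8]
gripper_width: 10.7
```

Run:
```python
from h import *
plan((477.6,210.5,70),-169.3)
from bench import get_image
i=get_image("scene"); pickle.dump(i,open("d7.pkl","wb"))
```

```text
t 26.7 p [477.7 209.7  75.1] j [ 0.72  0.38 -0.45  0.   -0.74 -0.54] F [ 2.2  0.2 -7.8] w 10.7 jawang -169.35 toolz [ 0.185 -0.983 -0.001] tooly [ 0.002  0.001 -1.   ]
turn 1 x [ 0.0011 -0.0008 -0.0019]  shift 1 x [-0.      0.0051 -0.0008] total [-0.      0.0051 -0.0008]
```

Held for 0.8 s at about 5.1 mm and 8 N without the lid giving. Lowering the bar and letting go.

Emit:
{"api": "play_rows", "payload": {"series": [[0, 0.003, 0, 0, 0, 0, 0.005], [0, 0.002, 0, 0, 0, 0, 0.005], [0, 0.001, 0, 0, 0, 0, 0.005], [0, 0, 0, 0, 0, 0, 0.03], [0, 0, 0, 0, 0, 0, 0.045], [0, 0, 0, 0, 0, 0, 0.045], [0, -0.02, 0, 0, 0, 0, 0.045], [0, -0.03, 0, 0, 0, 0, 0.045], [0, -0.04, 0, 0, 0, 0, 0.045], [0, -0.04, 0, 0, 0, 0, 0.045]]}}

```text
clock: 27.75
position: [474.7, 207.5, 200.6]
ee_rot: [0.069, -0.702, 0.706, -0.063]
contact_force: [0.2, 1.0, -0.3]
gripper_width: 45.1
```

Emit:
{"api": "play_rows", "payload": {"series": [[0, 0, 0, 0, 0, 0, 0.045], [0, 0, 0, 0, 0, 0, 0.045]]}}

```text
clock: 27.95
position: [477.4, 209.3, 207.6]
ee_rot: [-0.065, 0.704, -0.704, 0.067]
contact_force: [0.5, -0.9, -0.4]
gripper_width: 45.0
```

Run:
```python
from h import *
from bench import get_image
st()
i=get_image("scene"); d7=pickle.load(open("d7.pkl","rb")); x,y=120,140
f=lambda q: cv2.resize(q["color"][y:y+120,x:x+160,::-1],None,fx=3.5,fy=3.5,interpolation=cv2.INTER_CUBIC)[:,:]
cv2.imwrite("pics/c10.png",np.hstack([f(d7)[:,100:500],f(i)[:,100:500]]))
d0=pickle.load(open("d0.pkl","rb"))["scene"]["color"].astype(int); df=np.abs(d0-i["color"]).max(2)>60
df=cv2.morphologyEx(df.astype(np.uint8),cv2.MORPH_OPEN,np.ones((3,3))); k=cv2.connectedComponentsWithStats(df)
print([r.tolist() for r in k[2][1:] if r[4]>15])
```

```text
t 27.95 p [477.4 209.3 207.6] j [ 0.73  0.23 -0.28  0.   -1.06 -0.54] F [ 0.5 -0.9 -0.4] w 45.0 jawang -169.3 toolz [ 0.186 -0.983 -0.001] tooly [ 0.003  0.001 -1.   ]
[[29, 1, 41, 39, 824], [0, 4, 28, 11, 239], [75, 23, 4, 5, 17], [87, 26, 4, 7, 23], [75, 40, 9, 5, 36], [0, 43, 6, 13, 65], [47, 43, 33, 24, 406], [174, 56, 6, 3, 18], [84, 67, 13, 20, 202], [7, 68, 34, 27, 598], [189, 87, 25, 23, 474], [0, 88, 3, 9, 23], [87, 89, 13, 39, 318], [0, 93, 50, 121, 4457], [186, 112, 38, 51, 1017], [221, 161, 20, 10, 142], [221, 165, 38, 39, 836], [210, 190, 34, 23, 420], [208, 200, 5, 5, 22], [32, 206, 20, 19, 294], [0, 211, 21, 30, 368], [23, 225, 12, 5, 45], [92, 225, 7, 7, 44], [11, 227, 37, 18, 171], [101, 232, 5, 6, 23], [217, 237, 6, 5, 21], [97, 238, 4, 5, 18], [36, 242, 5, 10, 47], [91, 242, 5, 7, 31], [4, 246, 9, 12, 72], [146, 253, 15, 10, 75], [3, 260, 10, 23, 111], [103, 266, 4, 6, 21], [17, 269, 20, 11, 141], [105, 269, 27, 19, 317], [16, 272, 39, 19, 370], [28, 290, 25, 25, 403]]
```

View pics/c10.png

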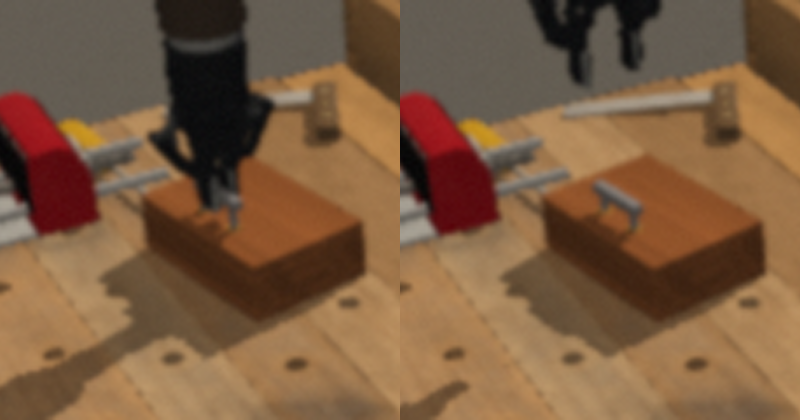

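The lid is flush both during the tug (left) and after release (right), the bar is back in, and the try square and yellow driver sit where they started. Handing in.

```bash
python3 -c "
from bench import job_done
print(job_done())"
```

```text
the job is handed in; nothing more can be done
None
```

The stone is in the case's channel and the lid is shut on its catch; I handed the job in at about 28 s of the 72 s allowed.

- **Stone:** I lifted it from the holder and set it down on the bench. I then gripped it again by its ends and laid it flat, same side up, on the channel floor. A picture taken before shutting the lid showed it lying flat in the channel.
- **Lid:** I pushed it over from behind and it sank to ajar (about 0.06 rad). Pressing the lift bar to about 27 N then brought it flush. That is well above the 8 to 13 N needed, but it was fingertip contact.
- **Catch check:** I drew the lift bar up about 5.1 mm and held it for 0.8 s at about 8 N. The lid did not give, so no second press was needed. The 5.1 mm is taken from the tool's position (good to about 1 mm), since the draw itself is not reported. The steady force of about 8 N agrees with it.
- **Last look:** The lid is flush, the bar is back in, and the gripper is well clear and touching nothing. Comparing the scene picture with the first one showed changes only at the arm, its shadow, the case and the empty holder.

One check disagreed: the top and scene cameras differed by a few millimetres sideways. The tool's own position agreed better with the scene camera, and the stone went in without touching the channel sides. While lowering it, the tool stopped at the height expected for the floor, but the force reading never clearly showed contact. I confirmed the placing from the picture instead.

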